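Index the rotary table and hold the cover over the next housing

ROBOT

A 7-joint arm with a two-finger parallel gripper is mounted at the origin on a cart in front of the work surface, level with it; the furniture and walls round the work are solid. World frame = base frame: x ahead of the robot, y to its left, z up, the work surface at z = 0. Lengths are in m, angles in rad, forces in N, time in s.
With the tool pointing down it reaches from about 0.375 to 0.925 m from the base axis. Payload 3.1 kg.
Tool frame: the origin (TCP) lies between the finger pads; the fingertips stand 19 mm ahead of it and the grasp point (between the pads) is the TCP; z points along the fingers, y is the direction in which the jaws open and shut (so a half turn about z gives the same grasp; the last joint's range is limited). The gripper opens to 85 mm and grips with 20 to 120 N. Pads are 22 mm wide; open, the fingers measure 114 mm over their backs; the gripper's body (76 mm by 85 mm) begins 54 mm behind the grasp point. The pads swing forward as they close: fully open they stand 13 mm farther back than shut.
Start: joints at [-1.281, 0.383, 0.044, 1.598, -0.018, 1.161, -0.05], TCP at [0.246, 0.602, 0.25] pointing down, gripper open.
Joint ranges: [-2.61, 2.61], [-0.41, 2.15], [-1.48, 1.57], [0, 2.5], [-1.57, 4.71], [0.05, 1.97], [-2.85, 2.85]. Speed limits (rad/s): [2.79, 2.79, 3.14, 3.14, 3.14, 3.14, 3.14].

INTERFACE

Orientations are given as a unit quaternion [x, y, z, w].
In Python, from bench import move_ptp, movel, move_j, move_gripper, pause, inverse_kinematics, read_camera, camera_params, MotionError, sign_off, look_for, tip_of, read_time_s, read_qpos, read_joint_vel, read_effort, read_eef_pos, read_tcp_rot, read_ft_force, read_ft_torque, read_finger_gap gives the robot as it stands. Calls block until the motion is done:
- move_ptp(position, orientation): joint-space move of the TCP to a pose.
- movel(position, orientation=None, speed=0.15): straight line of the TCP; orientation=None keeps the orientation; speed is the mean speed in m/s.
- move_j(angles): joint-space move.
- move_gripper(opening, effort=None): finger opening in m; effort is the grip in N (None keeps the last); returns when the fingers have stopped.
- pause(seconds).
- inverse_kinematics(position, orientation): joint angles nearest the present ones, or None.
- read_camera(name): name is "scene" or "top" or "wrist"; returns the picture (400x640x3 uint8, red, green, blue); there is no depth.
- camera_params(name): a dict with "K" (3x3 intrinsics, pixels), "dist_coeffs" ([k1, k2, p1, p2, k3] as OpenCV has them; the pictures are not rectified), "camera_from_world" (4x4, takes a point from world to camera coordinates). Camera axes: x right, y down, z forward; pixel columns grow to the right and rows downward; lengths in m; the calibration is good to about 2 mm. A picture is of the moment at which its call begins: read the wrist's pose just before it. camera_params takes no time and is no camera call; for the wrist camera it gives the pose at the moment of the call.
A pose or a line that the arm cannot do raises MotionError and nothing moves.
- sign_off(): hands the job in, once; it reports no verdict.
Trained networks look in the newest picture that a camera, given by its name, has taken for a name from the list of things; names that differ only in an ending like _2 or _b are one class to them, and where a whole thing is asked for, a point or a joint stands for the part that bears it (a point fixed in the world has none). Each returns a list of dicts, best first, with "confidence" (0 to 1); they miss things now and then, are a little off and sometimes report something else, mostly with a low value. They report only what shows in the picture. A call takes as long as a camera call.
- look_for(camera, name): "at" ([column, row] in pixels, amid what is visible of it).
- tip_of(camera, name): "at" ([column, row] in pixels: a listed point, or the origin of a listed thing).
Readings, each from a call of its own:
- read_time_s(): time.
- read_qpos(): joint angles.
- read_joint_vel(): joint speeds.
- read_effort(): joint torques, N m.
- read_eef_pos(): TCP position.
- read_tcp_rot(): TCP orientation.
- read_ft_force(): force on the tool from outside, world axes, zero at the start.
- read_ft_torque(): the same for the moment, N m.
- read_finger_gap(): finger opening in m.
Only numpy, scipy, OpenCV 4.12 (cv2) and the standard library are available. Lean on these libraries where they do the work, as an engineer would, in place of code of your own. Each camera call takes 0.05 s, during which the arm holds its last target. There are 200 camera calls.

TASK

Turn the round indexing table one station by its upright post, anticlockwise seen from above, so that the open housing clicks into the front station at the plunger block. Then pick up the loose cover plate by its rib and hold it level over that housing, about a centimetre above it and not touching, either way round, so that a threaded hole shows wholly through each of its four holes. Finish while still holding it there, ready for the screws, and leave the bush and the vee block where they stand.

Things in the scene. Friction and masses are not known exactly. Their poses are not given: they have to be found in the camera images.
- index_base: Fixed grey round base (190 mm dia.) of the indexing table. Origin on the work surface on the vertical turning axis, z up; the front station lies to -x, marked by a dark plunger block (30 mm wide, 48 mm tall) 119 to 139 mm from the axis. The disc (230 mm dia., top at z = 49 mm) carries the post, the open housing and a finished housing (rib top at z = 123 mm), at the front at the start.
- turntable (a joint): Angle of the disc in rad, growing anticlockwise seen from above. Four detented stations a quarter turn apart: about 0 at the start, 1.571 after one station. The detent resists with up to about 0.3 N m (3 N at the post), pulls to the nearest station (past half way it pulls on to the next) and holds it there.
- post (a point): Grip point on the axis of the black upright round post on the disc (16 mm dia., 56 mm tall, top 105 mm above the work surface), 14 mm below its top and 85 mm from the turning axis. It slips round between fingers. Both seats beside it are empty.
- housing (a point): Centre of the top face of the open housing (aluminium, 80 x 56 x 26 mm, rectangular pocket, four 6 mm threaded holes at x = +-29, y = +-17 mm), 75 mm above the work surface, 75 mm from the turning axis; at the start a quarter turn clockwise of the front. x along its 80 mm side, z up. It turns with the disc.
- thread_a (a point): Mouth of the threaded hole at (+29, +17) mm in the housing's top face.
- thread_b (a point): Mouth of the threaded hole at (-29, -17) mm in the housing's top face, diagonally opposite.
- cover: Loose cover: aluminium plate 80 x 56 x 6 mm, about 0.16 kg, with four 12 mm holes at x = +-29, y = +-17 mm and an upright rib on its centre (34 mm along x, 18 mm thick along y, top 48 mm above the underside). Origin at the centre of its underside, x along the 80 mm side, z up. It lies flat at the left. Grip the rib across its 18 mm.
- cover_mid (a point): On the cover's centre line, inside the rib, 24 mm above the underside (half-way up); axes as cover.
- hole_a (a point): Centre of the cover's hole at (+29, +17) mm, at the underside.
- hole_b (a point): Centre of the cover's hole at (-29, -17) mm, at the underside.
- bush: Loose turned aluminium bush, 48 mm dia. flange, 28 mm tall, a bystander; origin under its centre.
- vee_block: Loose steel vee block 34 x 45 x 36 mm, a bystander; origin under its centre.
- indicator_stand: Fixed magnetic indicator stand between the cover and the table, an obstacle 175 mm tall and 140 mm long; origin under its middle.

How it is judged:
By the outcome, as a careful person would: the job done as asked, in the order asked, and still so for the second after the job is handed in, while the arm keeps its last pose, push and grip.
It also fails if it takes over 58 s, if anything falls off the work surface, if the arm or the gripper's body presses on something with over 40 N, if the wrist force passes 120 N, or if a joint passes its speed limit or range.

## Working session

There is one attempt and no reset: what is moved stays moved. The work goes in short steps, each a Python script; the robot and the scene stay as the last script left them, time stands still between calls to the robot, and variables do not carry over. Pictures are saved under pics/ and viewed, about 8 in all and at most 12, crops included, and the job is handed in when it is done.

```bash
mkdir -p pics; cat > h.py <<'E'
import numpy as np, cv2
from bench import *
def snap(cam,fn=None):
    P=camera_params(cam); im=read_camera(cam)
    if fn: cv2.imwrite('pics/'+fn,im[:,:,::-1])
    return P,im
def ray(P,uv):
    K=np.array(P['K'],float);D=np.array(P['dist_coeffs'],float);T=np.array(P['camera_from_world'])
    n=cv2.undistortPoints(np.array(uv,float).reshape(1,1,2),K,D).ravel()
    R=T[:3,:3];o=-R.T@T[:3,3];d=R.T@np.array([n[0],n[1],1.]);return o,d
def onz(P,uv,z):
    o,d=ray(P,uv);return o+d*(z-o[2])/d[2]
def proj(P,X):
    T=np.array(P['camera_from_world']);r,_=cv2.Rodrigues(T[:3,:3])
    return cv2.projectPoints(np.array(X,float).reshape(-1,1,3),r,T[:3,3],np.array(P['K'],float),np.array(P['dist_coeffs'],float))[0].reshape(-1,2)
def tri(PA,a,PB,b):
    o1,d1=ray(PA,a);o2,d2=ray(PB,b);s=np.linalg.lstsq(np.c_[d1,-d2],o2-o1,rcond=None)[0]
    p,q=o1+d1*s[0],o2+d2*s[1];return (p+q)/2,np.linalg.norm(p-q)
def down(yaw): # tool y axis direction at yaw+90deg: tool x = (cos,sin), z down
    c,s=np.cos(yaw/2),np.sin(yaw/2);return [c,s,0,0]
E
python3 - <<'E'
from h import *
np.set_printoptions(precision=4,suppress=True)
print(read_time_s(),read_eef_pos(),read_tcp_rot())
Z=dict(index_base=0,post=.091,housing=.075,thread_a=.075,cover=0,cover_mid=.024,hole_a=0,bush=0,vee_block=0,indicator_stand=0)
for c in ('top','scene'):
    P,im=snap(c,c+'0.png')
    for n,z in Z.items():
        for r in tip_of(c,n)[:4]: print(c,n,np.round(r['at'],1),round(r['confidence'],2),onz(P,r['at'],z)[:2])
E
```

```text
0.0 [0.2455 0.6009 0.2489] [ 0.1927  0.9813 -0.0013 -0.0002]
top index_base [421.6 218.7] 0.73 [ 0.5185 -0.3286]
top post [464.2 217.6] 0.64 [ 0.5112 -0.4112]
top housing [407.7 196.2] 0.72 [ 0.5587 -0.2746]
top thread_a [400.9 209.7] 0.64 [ 0.5226 -0.2587]
top thread_a [409.6 180.1] 0.56 [ 0.6012 -0.2781]
top cover [255.2 211.7] 0.89 [0.5036 0.1167]
top cover_mid [258.5 210. ] 0.55 [0.5043 0.1049]
top hole_a [253.4 205.3] 0.95 [0.5206 0.1233]
top bush [302.2 201.9] 0.67 [ 0.54   -0.0068]
top vee_block [187.4 224.7] 0.81 [0.4547 0.2928]
top indicator_stand [254.7 212.2] 0.63 [0.5021 0.1179]
scene index_base [411.7 273. ] 0.73 [ 0.5144 -0.3283]
scene index_base [422.8 221.6] 0.7 [ 0.7046 -0.204 ]
scene post [460.1 252.4] 0.89 [ 0.5251 -0.4203]
scene post [288.1 197.2] 0.34 [ 0.4204 -0.0259]
scene housing [410.8 222.8] 0.8 [ 0.5665 -0.2744]
scene housing [423.3 221.5] 0.67 [ 0.5912 -0.2877]
scene thread_a [400.  225.4] 0.74 [ 0.5405 -0.2673]
scene thread_a [423.4 220.9] 0.7 [ 0.5935 -0.2862]
scene cover [286.3 201.4] 0.77 [0.5051 0.1213]
scene cover_mid [288.6 198.6] 0.65 [0.4932 0.089 ]
scene hole_a [292.6 197.7] 0.65 [0.5329 0.1303]
scene hole_a [283.1 209.7] 0.58 [0.4695 0.0828]
scene hole_a [421.  221.6] 0.3 [ 0.7011 -0.201 ]
scene bush [325.2 213.1] 0.79 [ 0.5447 -0.0073]
scene vee_block [243.6 190.9] 0.78 [0.4465 0.268 ]
```

View pics/top0.png

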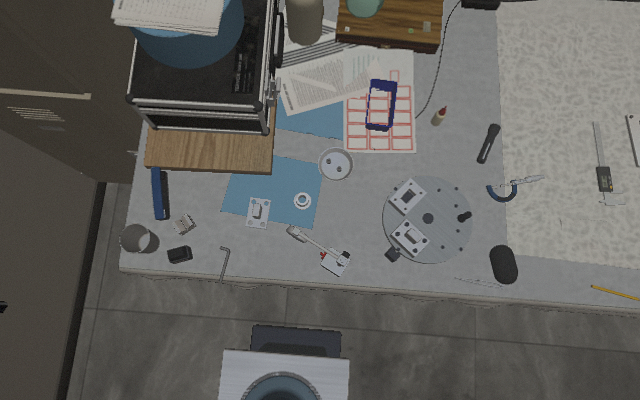

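View pics/scene0.png

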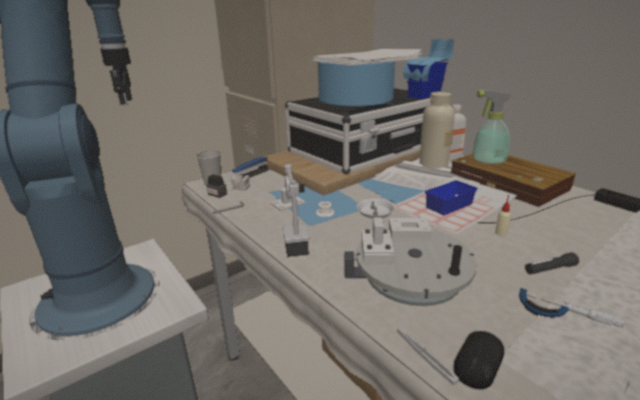

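The top view shows the table hub near (428,218), the post at (464,216), the open housing at (407,196) and the plunger at (392,254). The front therefore points about 135° in world. The cover is at (258,212), with the stand from (293,231) to (340,262) between cover and table. Next I'll take close wrist looks at the cover and then the table.

```bash
python3 - <<'E'
from h import *
np.set_printoptions(precision=4,suppress=True)
P=camera_params('top'); print('hub',onz(P,(428,218),.049),'plunger',onz(P,(392,251),.048))
def look(pos,yaw,fn,Z):
    move_ptp(pos,down(yaw)); P,im=snap('wrist',fn)
    T=np.array(P['camera_from_world']);print(fn,read_time_s(),'cam at',-T[:3,:3].T@T[:3,3],'fwd',T[2,:3],read_qpos())
    for n,z in Z.items():
        for r in tip_of('wrist',n)[:4]: print(n,np.round(r['at'],1),round(r['confidence'],2),onz(P,r['at'],z)[:2])
look([.48,.11,.30],np.pi,'w_cov.png',dict(cover=0,cover_mid=.024,hole_a=0,indicator_stand=0))
look([.47,-.33,.36],np.pi,'w_tab.png',dict(index_base=0,post=.091,housing=.075,thread_a=.075))
E
```

```text
hub [ 0.5118 -0.3333  0.049 ] plunger [ 0.4205 -0.2451  0.048 ]
w_cov.png 3.125 cam at [0.4114 0.1109 0.4235] fwd [ 0.2669  0.0006 -0.9637] [-0.7198  0.0269  0.4186  1.9251 -0.0118  1.1919  1.2761]
cover [317.7 177.7] 0.95 [0.4995 0.1078]
cover_mid [319.1 183.1] 0.84 [0.5007 0.1096]
hole_a [303.7 155. ] 0.89 [0.4722 0.0913]
hole_a [329.9 205. ] 0.71 [0.5335 0.1227]
w_tab.png 5.0083 cam at [ 0.4025 -0.3288  0.483 ] fwd [ 0.2665  0.0017 -0.9638] [-0.334   0.246   1.0371  1.6826 -0.2177  1.3386  2.3149]
index_base [316.2 185. ] 0.88 [ 0.513  -0.3339]
post [240.7 206.9] 0.86 [ 0.5178 -0.4188]
housing [363.8 235.1] 0.57 [ 0.5578 -0.2757]
thread_a [356.1 260.6] 0.82 [ 0.5913 -0.284 ]
thread_a [371.1 213.3] 0.77 [ 0.5302 -0.268 ]
```

View pics/w_cov.png

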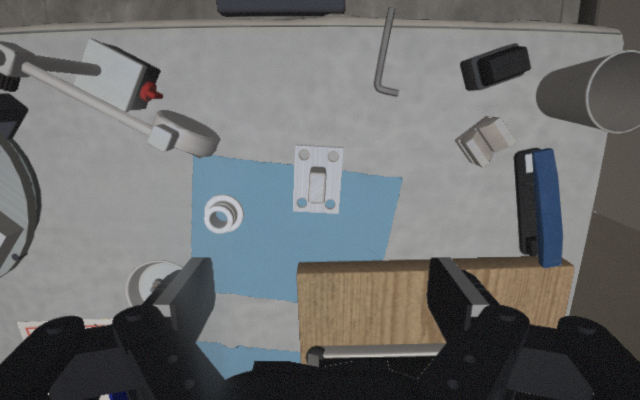

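View pics/w_tab.png

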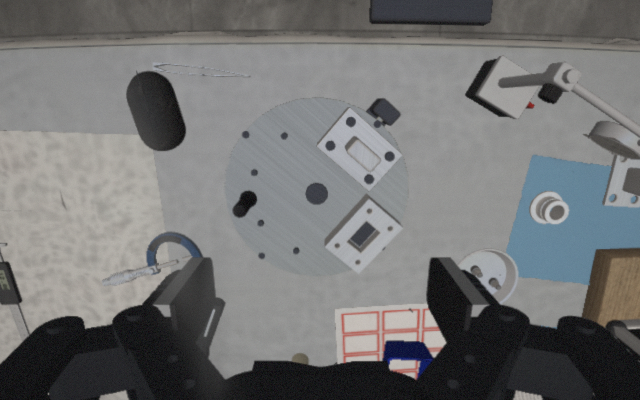

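```bash
python3 - <<'E'
from h import *
np.set_printoptions(precision=3,suppress=True)
A=np.array([.5125,-.3335])
for off in (np.pi,0):
  for d in (-89,-44,1):
    t=np.radians(d); p=A+.085*np.array([np.cos(t),np.sin(t)])
    print(d,off,inverse_kinematics([*p,.091],down(t+off)),inverse_kinematics([*p,.2],down(t+off)))
h=A+.075*np.array([np.cos(2.36),np.sin(2.36)])
for y in (45,-135,225,135,-45): print('place',y,inverse_kinematics([*h,.11],down(np.radians(y))))
for y in (-3,177): print('cover',y,inverse_kinematics([.502,.107,.03],down(np.radians(y))))
E
```

```text
-89 3.141592653589793 [-0.093  0.861  1.042  1.71  -0.836  1.082  1.243] [-0.154  0.755  1.161  1.647 -0.728  1.237  1.18 ]
-44 3.141592653589793 [-0.099  0.863  0.961  1.62  -0.782  1.085  1.887] [-0.145  0.753  1.054  1.557 -0.681  1.237  1.826]
1 3.141592653589793 [-0.13   0.773  0.827  1.649 -0.649  1.016  2.5  ] [-0.178  0.654  0.908  1.585 -0.546  1.175  2.434]
-89 0 [-0.208  1.146  1.361  1.714 -1.167  1.322 -1.715] [-0.218  0.93   1.368  1.649 -0.932  1.362 -1.83 ]
-44 0 [-0.245  1.183  1.36   1.626 -1.186  1.355 -1.041] [-0.248  0.986  1.366  1.561 -0.975  1.406 -1.138]
1 0 [-0.337  1.097  1.286  1.657 -1.101  1.278 -0.373] [-0.366  1.002  1.404  1.593 -0.998  1.418 -0.42 ]
place 45 [-0.472  0.73   1.23   2.016 -0.829  1.022  0.388]
place -135 [ 0.434  0.349  0.044  1.98  -0.021  0.814  2.845]
place 225 [ 0.434  0.349  0.044  1.98  -0.021  0.814  2.845]
place 135 [-0.285  0.507  0.923  2.011 -0.527  0.879  1.712]
place -45 [-0.524  0.898  1.372  2.018 -0.998  1.15  -1.058]
cover -3 [-1.289  1.136  1.361  2.102 -1.277  1.185 -0.914]
cover 177 [-1.102  0.713  0.995  2.097 -0.857  0.812  1.95 ]
```

```bash
python3 - <<'E'
from h import *
np.set_printoptions(precision=4,suppress=True)
A=np.array([.5125,-.3335]); rot=lambda t:np.array([np.cos(t),np.sin(t)])
t0=np.radians(-89); p=A+.085*rot(t0)
move_gripper(.05,30)
move_ptp([*p,.24],down(t0+np.pi))
P,im=snap('wrist','w_post.png')
for n,z in (('post',.091),('index_base',0)):
  for r in tip_of('wrist',n)[:2]:
    q=onz(P,r['at'],z)[:2]; print(n,r,q)
    if n=='post' and r['confidence']>.5 and np.linalg.norm(q-p)<.01: p=(p+q)/2
t0=np.arctan2(*(p-A)[::-1]); R=np.linalg.norm(p-A); print('p',p,np.degrees(t0),R)
p=A+.085*rot(t0)
movel([*p,.092],down(t0+np.pi),speed=.12); print('F',read_ft_force())
move_gripper(0,30); print('gap',read_finger_gap(),read_ft_force())
N=10; end=np.radians(1.5)
for t in np.linspace(t0,end,N+1)[1:]:
    movel([*(A+.085*rot(t)),.092],down(t+np.pi),speed=.06); print(round(np.degrees(t),1),read_ft_force(),read_finger_gap())
print(read_time_s())
snap('top','top1.png')
E
```

```text
post {'at': [329.0, 190.8], 'confidence': 0.6} [ 0.5199 -0.4182]
index_base {'at': [321.2, 84.1], 'confidence': 0.57} [ 0.5123 -0.3347]
p [ 0.5169 -0.4184] -87.01439779103654 0.08497598742847637
F [-0.7126  0.3529  1.2192]
gap 0.014922315947749024 [0.8641 0.0941 2.9539]
-78.2 [-1.2772  1.1993  5.288 ] 0.014871185399376284
-69.3 [-3.3274 -0.1925  6.1023] 0.014654191750662458
-60.5 [-3.3645 -1.7006  6.6498] 0.014991191923949791
-51.6 [-2.7261 -3.1024  4.8563] 0.014851618088681075
-42.8 [-1.5652 -3.2299  5.2219] 0.015018849201584809
-33.9 [-0.5126 -0.8981  4.7028] 0.014822651288499545
-25.1 [1.4048 0.7945 5.2975] 0.015025757596897235
-16.2 [0.371  1.5205 6.1877] 0.015122963921074033
-7.4 [0.4013 1.894  5.4516] 0.015063669145220723
1.5 [0.9539 0.9012 6.1898] 0.015102436943314602
12.325
```

```bash
python3 - <<'E'
from h import *
np.set_printoptions(precision=4,suppress=True)
A=np.array([.5125,-.3335]); rot=lambda t:np.array([np.cos(t),np.sin(t)])
t=np.radians(3.5)
movel([*(A+.085*rot(t)),.092],down(t+np.pi),speed=.06); print(read_ft_force(),read_finger_gap())
move_gripper(.05); 
pos=A+.085*rot(t)
movel([*pos,.24],speed=.15)
move_ptp([.40,-.28,.30],down(np.radians(177)))
P,im=snap('wrist','w_tab2.png'); cv2.imwrite('pics/w_tab2c.png',cv2.resize(im[:260,150:550,::-1],None,fx=2,fy=2))
for n,z in (('index_base',0),('post',.091),('housing',.075),('thread_a',.075)):
  for r in tip_of('wrist',n)[:4]: print(n,np.round(r['at'],1),round(r['confidence'],2),onz(P,r['at'],z)[:2])
print(read_time_s())
E
```

```text
[0.3902 0.8043 5.6893] 0.015136485729096243
index_base [282.7 248.2] 0.92 [ 0.5096 -0.3336]
post [284.9 353.3] 0.7 [ 0.5961 -0.3292]
housing [319.7 226.9] 0.83 [ 0.4567 -0.2837]
thread_a [287.9 219.9] 0.67 [ 0.4475 -0.3157]
thread_a [351.9 229.8] 0.57 [ 0.4616 -0.2508]
15.3
```

View pics/w_tab2c.png

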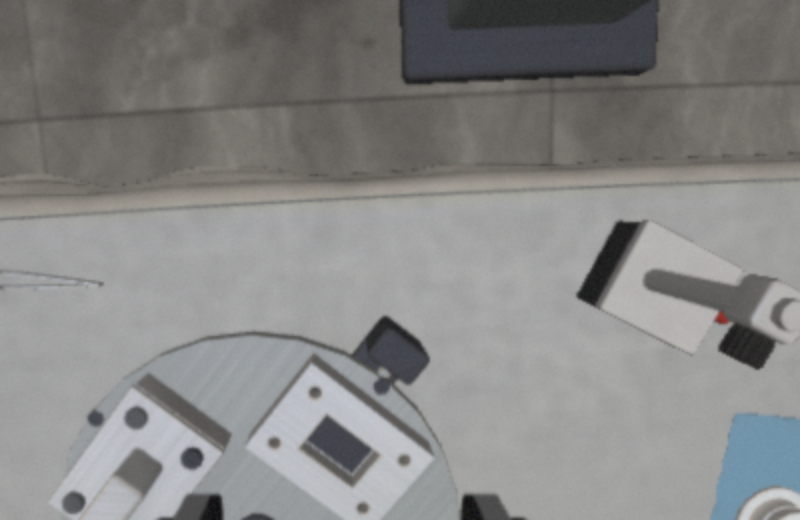

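The crop shows the open housing at the front, with its pin at the plunger block. Its four threads are at full-image (307,196), (287,221), (352,230) and (331,253). Next I'll refine those and take a close look at the cover.

```bash
cat >> h.py <<'E'
def dark(im,uv,r=6):
    g=im.astype(float).mean(2);u,v=map(int,np.round(uv))
    w=g[v-r:v+r+1,u-r:u+r+1];w=np.clip(np.percentile(w,60)-20-w,0,None);yy,xx=np.mgrid[v-r:v+r+1,u-r:u+r+1]
    return np.array([(w*xx).sum(),(w*yy).sum()])/w.sum()
def fit(W): # 4 world xy ordered (-,-)(+,-)(+,+)(-,+): fit rigid 58x34 rectangle
    M=np.array([[-29,-17],[29,-17],[29,17],[-29,17]])/1000;W=np.array(W);c=W.mean(0)
    H=M.T@(W-c);a=np.arctan2(H[0,1]-H[1,0],H[0,0]+H[1,1]);Rm=np.array([[np.cos(a),-np.sin(a)],[np.sin(a),np.cos(a)]])
    return c,np.degrees(a),np.linalg.norm(W-c-M@Rm.T,axis=1)
E
python3 - <<'E'
from h import *
np.set_printoptions(precision=4,suppress=True)
im=cv2.imread('pics/w_tab2.png');P=camera_params('wrist')
px=[dark(im,u) for u in ((307.5,196),(287,221),(352,230),(331,253.5))];print(np.array(px))
W=[onz(P,u,.075)[:2] for u in px]
# long axis: 1->3 side ; order: start (287,221)
print(fit([W[1],W[3],W[2],W[0]]),fit([W[0],W[2],W[3],W[1]]))
y=np.radians(177)
move_ptp([.502,.107,.30],down(y))
move_ptp([.48,.107,.20],down(y))
P,im=snap('wrist','w_cov2.png')
for n,z in (('cover',0),('cover_mid',.024),('hole_a',0)):
  for r in tip_of('wrist',n)[:4]: print(n,np.round(r['at'],1),round(r['confidence'],2),onz(P,r['at'],z)[:2])
cv2.imwrite('pics/w_cov2c.png',cv2.resize(im[120:360,200:450,::-1],None,fx=2.4,fy=2.4))
print(read_time_s(),np.array(P['camera_from_world'])[2,:3])
E
```

```text
[[307.0625 195.7399]
 [286.6733 220.9213]
 [351.5655 229.6404]
 [330.8645 253.5247]]
(array([ 0.4544, -0.2851]), np.float64(48.60961452744475), array([0.0001, 0.0001, 0.0001, 0.0001])) (array([ 0.4544, -0.2851]), np.float64(48.63112895283548), array([0.034 , 0.0339, 0.034 , 0.0339]))
cover [323.2 198.7] 0.78 [0.4997 0.1068]
cover_mid [325.2 205.3] 0.77 [0.4992 0.1084]
hole_a [341.2 230.6] 0.68 [0.5322 0.1223]
hole_a [211.8 249.2] 0.53 [ 0.5446 -0.0043]
17.475 [ 0.2671 -0.0152 -0.9635]
```

View pics/w_cov2c.png

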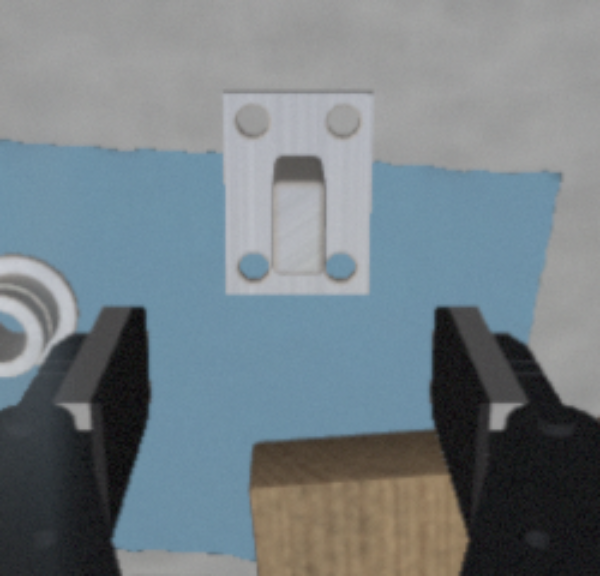

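The cover shows its four holes at about (305,170), (343,170), (306,231) and (342,231) in the full image, with the rib clear of the fingers. Now to pick it up.

```bash
python3 - <<'E'
from h import *
np.set_printoptions(precision=4,suppress=True)
P=camera_params('wrist')
W=[onz(P,u,.006)[:2] for u in ((305.2,170),(305.8,230.8),(342.1,230.8),(342.9,170))]
c,a,r=fit(W);print(c,a,r)
yaw=np.radians(180+a); q=down(yaw)
move_ptp([*c,.12],q); movel([*c,.031],q,speed=.08); print(read_ft_force())
move_gripper(0,50); print('gap',read_finger_gap(),read_ft_force())
movel([*c,.10],q,speed=.08); print(read_finger_gap(),read_ft_force(),read_eef_pos(),read_time_s())
P,im=snap('wrist','w_grip.png')
for n in ('hole_a','cover','cover_mid'):
  for r in tip_of('wrist',n)[:4]: print(n,np.round(r['at'],1),round(r['confidence'],2),onz(P,r['at'],.075)[:2])
E
```

```text
[0.5038 0.1095] -3.039127461203603 [0.0001 0.0002 0.0002 0.0001]
[-0.2947  1.0079  0.6105]
gap 0.017603821401958115 [-0.4866  0.2704  3.2535]
0.017176855873832966 [-0.5136  0.5467 -1.7109] [0.5032 0.1095 0.0996] 20.5583
hole_a [281.  186.1] 0.91 [0.4682 0.0944]
cover [319.4 248.2] 0.57 [0.4973 0.109 ]
cover_mid [319.6 270.2] 0.79 [0.508  0.1085]
```

View pics/w_grip.png

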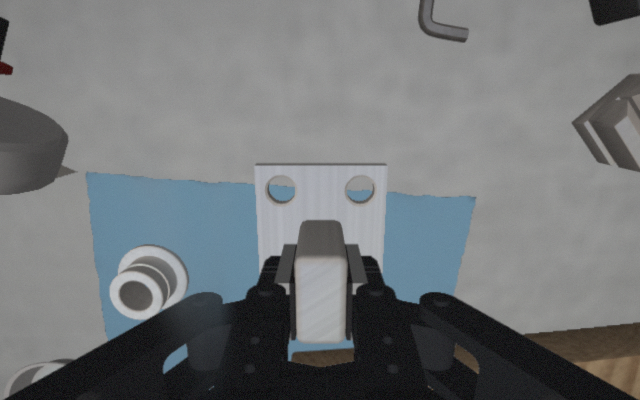

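The cover is gripped level, with its two far holes at (281,189) and (360,189). I'll carry it over the stand at the final yaw, with the housing visible ahead of it. Cover holes and threads then go in one picture, which cancels the camera bias.

```bash
python3 - <<'E'
from h import *
np.set_printoptions(precision=4,suppress=True)
def tool(P_xy,tcp,yaw): # to tool x/y
    d=np.array(P_xy)-tcp[:2];return np.array([d@[np.cos(yaw),np.sin(yaw)],d@[np.sin(yaw),-np.cos(yaw)]])
P=camera_params('wrist');e=np.array(read_eef_pos());y0=np.radians(176.96)
for u in ((281,188.5),(360.5,189)): print('hole tool',tool(onz(P,u,e[2]-.025)[:2],e,y0))
movel([e[0],e[1],.33],speed=.25)
y=np.radians(48.6);c=np.array([.4544,-.2851]);d=np.array([np.cos(y),np.sin(y)]);t=c-.075*d
move_ptp([*t,.33],down(y)); movel([*t,.25],speed=.15); pause(.3)
e=np.array(read_eef_pos());P,im=snap('wrist','w_both.png');print(e,read_tcp_rot(),read_finger_gap(),read_time_s())
n2=np.array([-d[1],d[0]])
for s in ((-29,-17),(29,-17),(29,17),(-29,17)): 
    w=c+(s[0]*d+s[1]*n2)/1000; print('pred',proj(P,[*w,.075]))
for n in ('hole_a','thread_a'):
  for r in tip_of('wrist',n)[:4]: print(n,np.round(r['at'],1),round(r['confidence'],2))
cv2.imwrite('pics/w_bothc.png',cv2.resize(im[0:230,190:450,::-1],None,fx=2.5,fy=2.5))
E
```

```text
hole tool [ 0.033 -0.017]
hole tool [0.0327 0.0167]
[ 0.4053 -0.3417  0.2508] [0.9114 0.4116 0.0005 0.0004] 0.017486906778251123 24.55
pred [[341.001  127.9774]]
pred [[341.9722  52.7825]]
pred [[298.3839  52.7983]]
pred [[299.4389 127.9961]]
hole_a [282.3 188.2] 0.57
thread_a [339.4 126.3] 0.81
thread_a [298.1  48.7] 0.57
```

View pics/w_bothc.png

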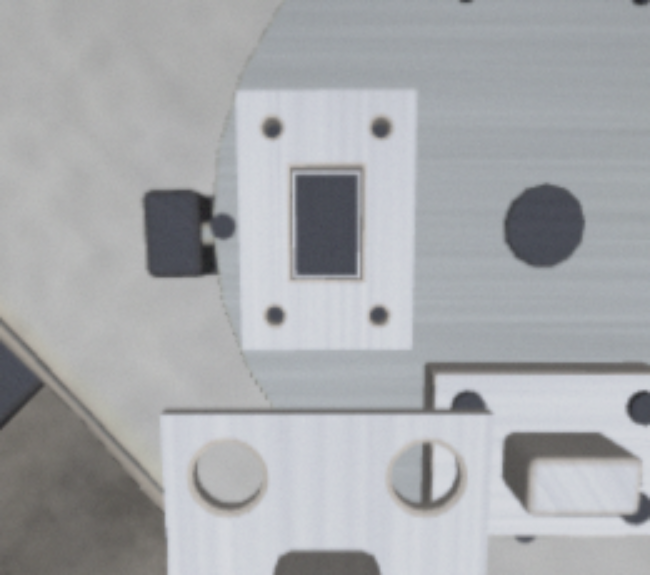

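One picture now shows the threads at (299,51), (342,51), (300,126) and (341,126), and the cover holes at (281,190) and (361,190). I'll compute the shift and go to the hover pose.

```bash
python3 - <<'E'
from h import *
np.set_printoptions(precision=4,suppress=True)
im=cv2.imread('pics/w_both.png');P=camera_params('wrist');e=np.array(read_eef_pos())
px=[dark(im,u,5) for u in ((341.4,126.4),(342.4,51.2),(298.8,51.2),(299.8,126.4))];print(np.array(px))
tc,ta,r=fit([onz(P,u,.075)[:2] for u in px]);print('housing',tc,ta,r)
h=[onz(P,u,e[2]-.025)[:2] for u in ((281.4,190.3),(361,190.4))]
dd=h[0]-h[1];ca=np.degrees(np.arctan2(dd[1],dd[0]))-90;print('hole sep',np.linalg.norm(dd),'cover yaw',ca)
a=np.radians(48.6);cc=(h[0]+h[1])/2-.029*np.array([np.cos(a),np.sin(a)])
off=cc-e[:2];print('cover off tcp',off)
dy=np.radians(ta)-a; print('dyaw deg',np.degrees(dy))
yn=a+dy; t=tc-off; print('target',t)
q=down(yn)
movel([*t,.20],q,speed=.15); movel([*t,.116],q,speed=.06); pause(.3)
print(read_eef_pos(),read_ft_force(),read_finger_gap(),read_time_s())
P,im=snap('wrist','w_hov.png');_,it=snap('top','top_hov.png')
A=cv2.resize(im[130:290,220:420,::-1],None,fx=3.5,fy=3.5)
cv2.imwrite('pics/hov.png',A)
E
```

```text
[[341.0242 125.7311]
 [341.9219  50.866 ]
 [298.5104  50.9233]
 [299.6336 125.7538]]
housing [ 0.455  -0.2836] 48.647159222531954 [0.0003 0.0003 0.0003 0.0003]
hole sep 0.033805739117872276 cover yaw 48.504954783227106
cover off tcp [0.0009 0.0013]
dyaw deg 0.04715922253195199
target [ 0.4541 -0.2849]
[ 0.4543 -0.2849  0.1161] [-0.316   0.0955 -1.3855] 0.017622532861326118 27.25
```

View pics/hov.png

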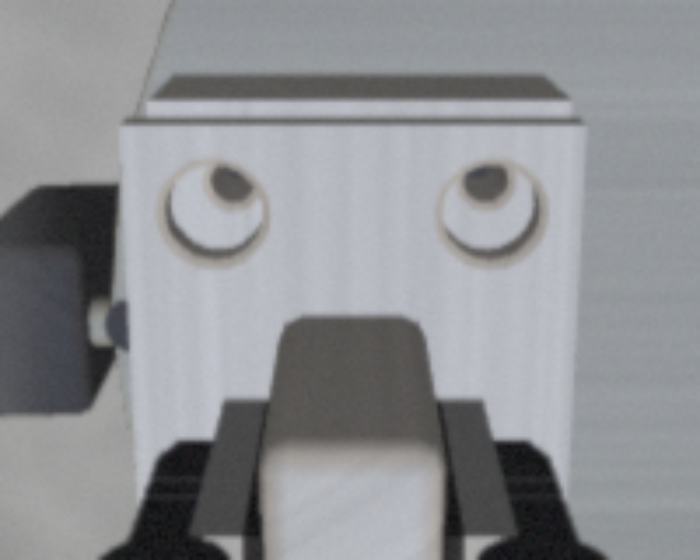

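Through the two visible holes the threads show, at (286,181.5) and (359,181.5), against hole centres (281,190.6) and (360.6,190.6). I'll compute the residual with parallax removed.

```bash
python3 - <<'E'
from h import *
np.set_printoptions(precision=4,suppress=True)
P=camera_params('wrist');e=np.array(read_eef_pos());a=np.radians(48.65)
B=np.array([[np.cos(a),np.sin(a)],[np.sin(a),-np.cos(a)]])
f=lambda u,z:B@(onz(P,u,z)[:2]-e[:2])
px=lambda x,y:(220+x/3.5,130+y/3.5)
for hh,tt in (((214,212),(231,180)),((492,212),(486,180))):
    H=f(px(*hh),e[2]-.025);T=f(px(*tt),.075);print('hole',H,'thread',T,'thread-hole',T-H)
im=cv2.imread('pics/top_hov.png')
r=cv2.imread('pics/w_hov.png')
for n in ('cover','hole_a','index_base'):
    for q in tip_of('top',n)[:3]: print(n,q)
sc=read_camera('scene')
A=cv2.resize(im[185:275,350:470],None,fx=5,fy=5,interpolation=cv2.INTER_CUBIC);C=cv2.resize(sc[170:290,330:490,::-1],None,fx=3,fy=3,interpolation=cv2.INTER_CUBIC)
cv2.imwrite('pics/chk.png',np.vstack([A[:, :480][:240*2-0][:360],C])[:600]) if False else cv2.imwrite('pics/chk.png',C)
E
```

```text
hole [ 0.0305 -0.0172] thread [ 0.0309 -0.0166] thread-hole [0.0004 0.0006]
hole [0.0305 0.0165] thread [0.0309 0.0174] thread-hole [0.0004 0.0009]
cover {'at': [301.2, 203.6], 'confidence': 0.46}
index_base {'at': [425.5, 244.0], 'confidence': 0.55}
```

View pics/chk.png

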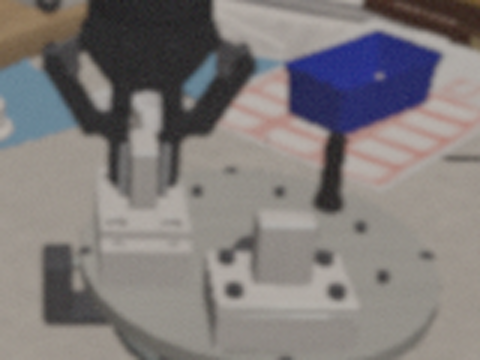

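```bash
python3 - <<'E'
from h import *
from scipy.spatial.transform import Rotation as Ro
np.set_printoptions(precision=4,suppress=True)
print('tool z',Ro.from_quat(read_tcp_rot()).as_matrix()[:,2])
e=np.array(read_eef_pos());a=np.radians(48.65)
t=np.array([.4541,-.2849])+.0004*np.array([np.cos(a),np.sin(a)])+.00075*np.array([np.sin(a),-np.cos(a)])
movel([*t,.116],down(a),speed=.03); pause(.5)
print(e,read_eef_pos(),read_ft_force(),read_finger_gap(),read_time_s())
print('tool z',Ro.from_quat(read_tcp_rot()).as_matrix()[:,2])
P,im=snap('wrist','w_hov2.png');sc=read_camera('scene')
A=cv2.resize(im[130:290,220:420,::-1],None,fx=3,fy=3)
C=cv2.resize(sc[215:265,355:405,::-1],(200,200),interpolation=cv2.INTER_CUBIC)
C=cv2.copyMakeBorder(C,0,280,0,0,cv2.BORDER_CONSTANT)
cv2.imwrite('pics/hov2.png',np.hstack([A,C]))
E
```

```text
tool z [-0.  0. -1.]
[ 0.4542 -0.2849  0.116 ] [ 0.4549 -0.2851  0.116 ] [-0.0456 -0.5017 -1.3989] 0.017767488110659348 28.3
tool z [-0. -0. -1.]
```

View pics/hov2.png

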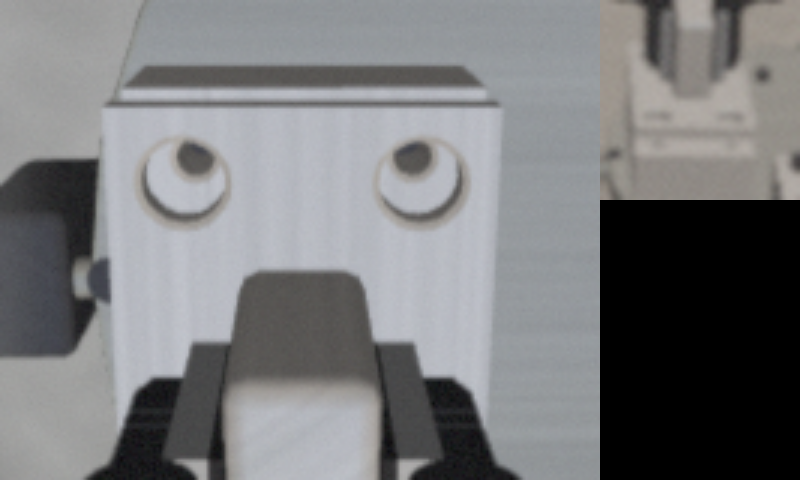

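The threads now sit symmetrically in the two visible holes (midpoints within about 1 px of the crop). The tool is vertical and the wrist carries only the cover's weight, so I'm handing it in.

```bash
python3 -c "
from bench import *
sign_off()"
```

```text
the job is handed in; nothing more can be done
```

I turned the table one station anticlockwise by its post. The wrist picture shows the open housing at the plunger block. I then gripped the cover by its rib, carried it over the stand, and held it above the housing. The job was handed in at about 28 s, with the cover still in the grip.

**Last checks**
- **Alignment:** before the final nudge, the two visible holes were off their threads by 0.4 mm along the cover and 0.6 to 0.9 mm across it. I corrected for that. In the last picture the threads sit symmetrically in those holes, and the allowance is 3 mm.
- **Level and clear:** the tool is vertical. The wrist reads about 1.4 N, which is only the cover's weight, so nothing is touching. The finger gap is a steady 17.7 mm on the 18 mm rib.
- **Height:** the gap of about 10 mm comes from the grip height and the TCP height. The camera pictures only show that there is a gap.

**Not confirmed or in disagreement**
- The gripper hides the other two holes. Their alignment is inferred from the cover's fitted shape and its yaw, which matched the housing within about 0.15°.
- My first estimate of the cover's offset in the grip differed from later ones by about 2.4 mm. I used the later same-picture measurements.
- The top-camera network gave no usable reading of the cover in its final pose.
- I did not move the bush or the vee block on purpose, but I took no final picture of either.

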